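# Push a plaster mould home into the corner of the casting board

## Robot

A 7-joint arm with a two-finger parallel gripper is mounted at the origin on the work surface. World frame = base frame: x ahead of the robot, y to its left, z up, the work surface at z = 0. Lengths are in m, angles in rad, forces in N, time in s.
With the tool pointing down it reaches from about 0.425 to 0.925 m from the base axis. Payload 6.8 kg.
Tool frame: the origin (TCP) lies at the very end of the fingers, on their centre line; the grasp point (between the pads) lies bot.tcp_to_grasp behind it (bot.tcp_to_grasp is the distance from the TCP to the grasp point, in m); z points along the fingers, y is the line along which they close (so a half turn about z gives the same grasp; the last joint's range is limited). The gripper opens to 85 mm and grips with 20 to 120 N. Pads are 22 mm wide; open, the fingers measure 114 mm over their backs; the gripper's body (76 mm by 85 mm) begins 54 mm behind the grasp point. The pads swing forward as they close: fully open they stand 13 mm farther back than shut.
Start: joints at [1.026, 0.477, 0.022, 1.555, -0.011, 1.109, -0.083], TCP at [0.286, -0.612, 0.194] pointing down, gripper open.
Joint ranges: [-2.96, 2.96], [-0.34, 2.1], [-1.41, 1.46], [0.24, 2.44], [-1.37, 4.51], [0.17, 1.92], [-2.96, 2.96]. Speed limits (rad/s): [2.39, 2.39, 3.14, 3.14, 3.14, 3.14, 3.14].

## Interface

Orientations are given as a unit quaternion [w, x, y, z].
In Python, from station import bot gives the robot as it stands.
- The arm moves only by the tool servo_tool, never from a script. Its argument "motion" is a list that holds one entry, the list of rows, each a list of 7 numbers: the shift along the tool's x, y, z in m, then the turn, a rotation vector about the tool's x, y, z in units of 5 degrees (1.0 is 5 degrees), then the opening, from 0 (shut) to 1 (fully open). A call has 1 to 20 rows; each row is the pose to reach, as a shift and turn from the pose commanded when the call began, along the tool's axes at that moment; what a row does not reach only later rows make up. A row lasts 1/12 s, in which the tool goes at most 41.7 mm and 7.16 degrees, less where a joint would pass 70% of its speed; a pose out of reach is approached as far as the arm can. A call with a gripper value outside its range is refused whole. The fingers move at their own pace and stop on an object; "grip_force" is the grip in N (left out, the last holds). Time passes only in rows, so rows that repeat a pose let the fingers close. It gives the time, the measured TCP pose, the force, the opening and the grip force at its end, in the units of the state.
- bot.get_obs(): the state, without advancing time (a new reading comes with each control period).
- bot.read_camera(name): name is "scene" or "top" or "wrist"; returns a dict with "img" (480x640x3 uint8, red, green, blue), "K" (3x3 intrinsics, pixels), "k1" (the pictures are not rectified: a ray, as slopes to the right and down, at radius r is drawn at 1 + k1 r^2 times it, then the intrinsics apply), "pose" (4x4, takes a point from camera to world coordinates). Camera axes: x right, y down, z forward; pixel columns grow to the right and rows downward; lengths in m; the calibration is good to about 2 mm. A picture is of the moment at which its call begins. There is no depth.
- bot.hand_in(): hands the job in; it is judged then, once.
The state is a dict: "t": time; "q": joint angles; "joint_vel": joint speeds; "joint_torque": joint torques, N m; "eef_pos": TCP position; "tool_rot": TCP orientation; "contact_force": force on the tool from outside, world axes, zero at the start; "torque": the same for the moment, N m; "gripper_width": opening from 0.0 (shut) to 1.0 (fully open); "grasp_force": force on a finger pad.
Only numpy, scipy, OpenCV 4.12 (cv2) and the standard library are available. Lean on these libraries where they do the work, as an engineer would, in place of code of your own. Each camera call takes 0.05 s, during which the arm holds its last target. There are 200 camera calls.

## Task

Push the rectangular plaster mould along the casting board, with the fingers only, until it sits squarely in the corner where the two wooden battens meet, with two neighbouring sides flush against the battens. Slide it flat on the board: do not pick it up or tip it. Leave the small round plaster puck, the jar and the mug where they stand, and finish with the fingers clear of everything.

Things in the scene. Friction and masses are not known exactly. Their poses are not given: they have to be found in the camera images.
- mould: Loose rectangular plaster press mould, 140 (x) by 110 (y) by 50 mm high, 0.6 to 0.95 kg. Its top has a round hollow 70 mm across, 30 mm deep, and a 7 mm bump at diagonal corners. Origin: centre of the underside, z up. Starts on the board, within 20 degrees of the board's yaw, 6 to 12 cm from its final place along each board axis. Either long or short side may face either batten.
- corner (a point): Inside corner of the casting board: the point on its upper face (18 mm above the table) where the battens' inner faces meet. x is square to the first batten and points at it, y likewise the second, z up: the inner faces are the planes x = 0 and y = 0, the free board lies at negative x and y. The yaw varies over 110 degrees: the corner points far left, straight ahead or far right.
- board: Casting board fixed to the bench: plywood, 340 by 340 mm, 18 mm thick, with two wooden battens along its +x and +y edges, 25 mm wide and 30 mm high above the plywood, forming an L. Origin: centre of the underside, on the table; axes as point corner, which is at (145, 145, 18) mm here.
- puck: Bystander, leave alone: a loose small round plaster puck, 60 mm across the foot, 28 mm high, standing on the board near the open end of the first batten (in the board's +x, -y corner). Origin: centre of its underside.
- jar: Bystander, leave alone: a loose closed glass jar with a white cap, 64 mm across and 75 mm high, on the bench outside one of the battens. Origin: centre of its underside.
- mug: Bystander, leave alone: a loose white mug, 70 mm across and 75 mm high with a handle, on the bench outside one of the battens. Origin: centre of its underside.
Mind the look-alikes: they are no part of the job. What is shaped like the mould but green or red is not meant.

How it is judged:
At the end, for the whole second after the job is handed in: Mould flat and at rest on the board (within 4 mm, 0.03 rad), square with the battens within 0.035 rad, two neighbouring sides against the two battens (gap at most 4 mm at mid-side); puck, jar and mug upright (0.3 rad) and within 15 mm of where they stood (((x of mould in the frame of corner above -0.074 m and y of mould in the frame of corner above -0.059 m and angle between the x axis of mould and the x axis of corner, either way round below 0.035 rad) or (x of mould in the frame of corner above -0.059 m and y of mould in the frame of corner above -0.074 m and angle between the y axis of mould and the x axis of corner, either way round below 0.035 rad)) and z of mould in the frame of corner below 0.004 m and angle between mould's own z axis and vertical below 0.03 rad and linear speed of mould below 0.01 m/s and not (distance of puck from where it was at the start of the episode above 0.015 m or angle between puck's own z axis and vertical above 0.3 rad) and not (distance of jar from where it was at the start of the episode above 0.015 m or angle between jar's own z axis and vertical above 0.3 rad) and not (distance of mug from where it was at the start of the episode above 0.015 m or angle between mug's own z axis and vertical above 0.3 rad)); the robot touches nothing.
It fails at once if the mould is lifted off the board (more than 10 mm) or tipped (more than 0.12 rad) (z of mould in the frame of corner above 0.01 m or angle between mould's own z axis and vertical above 0.12 rad).
It fails at once if the puck is moved more than 15 mm or tipped (distance of puck from where it was at the start of the episode above 0.015 m or angle between puck's own z axis and vertical above 0.3 rad).
It fails at once if the jar is moved more than 15 mm or tipped (distance of jar from where it was at the start of the episode above 0.015 m or angle between jar's own z axis and vertical above 0.3 rad).
It fails at once if the mug is moved more than 15 mm or tipped (distance of mug from where it was at the start of the episode above 0.015 m or angle between mug's own z axis and vertical above 0.3 rad).
It also fails if it takes over 51 s, if anything falls off the work surface, if the arm or the gripper's body presses on something with over 40 N, if the wrist force passes 120 N, or if a joint passes its speed limit or range.

## Working session

There is one attempt and no reset: what is moved stays moved. The work goes in short steps, Python scripts to look and compute and a tool call to move; the robot and the scene stay as the last step left them, time stands still between calls to the robot, and variables do not carry over. Pictures are saved under pics/ and viewed, at most 10 in all, crops included, and the job is handed in when it is done.

Besides the shell and the picture viewer there is one more tool, called after "Call:" as name([rows], argument=value, ...), one row to a line, values as JSON. servo_tool: Moves the arm, as the interface text tells. Its arguments: {"type":"object","properties":{"motion":{"type":"array"},"grip_force":{"type":"number"}},"required":["motion"]}

```bash
mkdir -p pics; cat > h.py <<'E'
import numpy as np, cv2
from station import bot
def cam(n):
    c=bot.read_camera(n); c={k:(np.array(v) if k!='k1' else v) for k,v in c.items()}; return c
def save(c,f): cv2.imwrite('pics/'+f,cv2.cvtColor(c['img'],cv2.COLOR_RGB2BGR))
def ray(c,uv):
    K=c['K'];k1=c['k1']
    uv=np.atleast_2d(np.array(uv,float)); d=np.stack([(uv[:,0]-K[0,2])/K[0,0],(uv[:,1]-K[1,2])/K[1,1]],1)
    s=d.copy()
    for _ in range(20): s=d/(1+k1*(s**2).sum(1,keepdims=True))
    return c['pose'][:3,3], np.c_[s,np.ones(len(s))]@c['pose'][:3,:3].T
def plane(c,uv,z):
    o,d=ray(c,uv); return o+d*((z-o[2])/d[:,2])[:,None]
def tri(c1,u1,c2,u2):
    o1,d1=ray(c1,u1);o2,d2=ray(c2,u2);d1=d1[0];d2=d2[0]
    A=np.c_[d1,-d2];s=np.linalg.lstsq(A,o2-o1,rcond=None)[0]
    p=o1+s[0]*d1;q=o2+s[1]*d2;return (p+q)/2,np.linalg.norm(p-q)
E
python3 - <<'E'
from h import *
a=cam('top');b=cam('scene')
save(a,'top0.png');save(b,'scene0.png')
import pickle;pickle.dump((a,b),open('c0.pkl','wb'))
for c in(a,b):print(c['K'],c['k1'],c['pose'].round(3))
o=bot.get_obs();print(o['t'],o['eef_pos'],o['tool_rot'],bot.tcp_to_grasp)
E
```

```text
[[522.76826366   0.         325.79115988]
 [  0.         522.76826366 247.01539784]
 [  0.           0.           1.        ]] 0.02995913699427002 [[-5.000e-03 -9.930e-01  1.170e-01  4.150e-01]
 [-1.000e+00  5.000e-03 -1.000e-03  1.500e-02]
 [ 0.000e+00 -1.170e-01 -9.930e-01  1.323e+00]
 [ 0.000e+00  0.000e+00  0.000e+00  1.000e+00]]
[[521.24265499   0.         320.77601767]
 [  0.         521.24265499 247.05196644]
 [  0.           0.           1.        ]] -0.14893746120304877 [[ 0.617  0.458 -0.64   1.231]
 [ 0.787 -0.343  0.512 -0.553]
 [ 0.015 -0.82  -0.572  0.675]
 [ 0.     0.     0.     1.   ]]
0.1 [ 0.28529928 -0.61109754  0.19331678] [-7.83848666e-04  9.76241313e-01  2.16684640e-01 -2.27400850e-04] 0.0187
```

View pics/top0.png

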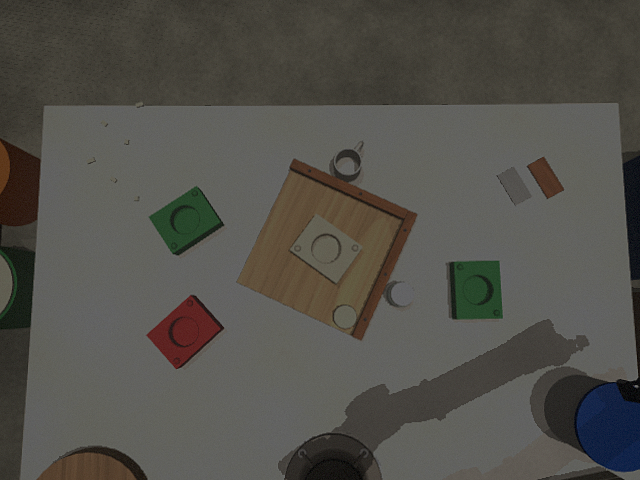

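View pics/scene0.png

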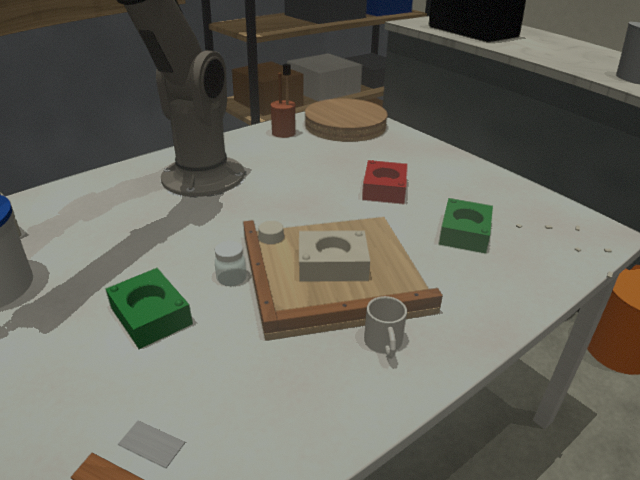

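The top view shows four mould-shaped blocks: green (186,221), green (476,290), red (186,331) and plaster (327,248). Only the last is plaster-coloured and stands on the board, so it is the one meant. The corner is near (410,215), the puck at (345,316), the jar at (399,293) and the mug at (347,165). In the scene view the mould is at (334,255) and the corner at about (265,310).

I'll segment the mould and battens, and confirm in an enlarged crop.

```bash
python3 - <<'E'
from h import *
import pickle
a,b=pickle.load(open('c0.pkl','rb'))
for c,pts in((a,[(300,236),(350,255),(327,248),(270,270),(390,240),(350,183),(390,270)]),(b,[(310,245),(335,268),(400,280),(335,308),(258,280)])):
    h=cv2.cvtColor(c['img'],cv2.COLOR_RGB2HSV)
    for p in pts: print(p,c['img'][p[1],p[0]],h[p[1],p[0]])
t=cv2.resize(a['img'][145:350,225:430],None,fx=2.9,fy=2.9,interpolation=cv2.INTER_CUBIC)
cv2.imwrite('pics/crop.png',cv2.cvtColor(cv2.convertScaleAbs(t,alpha=1.7),cv2.COLOR_RGB2BGR))
E
```

```text
(300, 236) [102  99  85] [ 25  43 102]
(350, 255) [97 94 81] [24 42 97]
(327, 248) [101  97  84] [ 23  43 101]
(270, 270) [96 79 59] [16 98 96]
(390, 240) [95 78 58] [16 99 95]
(350, 183) [90 85 76] [19 40 90]
(390, 270) [83 54 37] [ 11 141  83]
(310, 245) [156 151 133] [ 23  38 156]
(335, 268) [89 86 72] [25 49 89]
(400, 280) [141 121  91] [ 18  90 141]
(335, 308) [129  91  62] [ 13 132 129]
(258, 280) [118  85  59] [ 13 128 118]
```

View pics/crop.png

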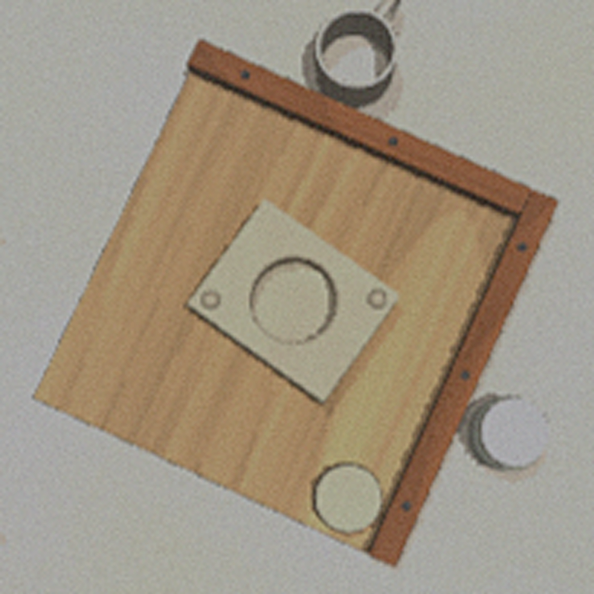

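The crop confirms it: plaster block with a round hollow and two bumps on diagonal corners. Its long side faces the second batten, and it is turned about 10° from the board.

```bash
cat >> h.py <<'E'
def biggest(m,seed):
    n,l,st,ce=cv2.connectedComponentsWithStats(m.astype(np.uint8)); return l==l[seed[1],seed[0]]
def mould_mask(c,seed,smax=68,vmin=60):
    h=cv2.cvtColor(cv2.GaussianBlur(c['img'],(3,3),0),cv2.COLOR_RGB2HSV)
    m=biggest((h[...,1]<smax)&(h[...,2]>vmin),seed)
    return m
def mould(c,seed,z=0.068,**k):
    m=mould_mask(c,seed,**k).astype(np.uint8)
    cn=max(cv2.findContours(m,cv2.RETR_EXTERNAL,cv2.CHAIN_APPROX_NONE)[0],key=len)[:,0]
    w=plane(c,cn,z)[:,:2]
    (ce,sz,an)=cv2.minAreaRect((w*1000).astype(np.float32))
    return cn,w,np.array(ce)/1000,sz,cv2.boxPoints((ce,sz,an))/1000
def lines(c):
    h=cv2.cvtColor(c['img'],cv2.COLOR_RGB2HSV)
    return h
E
python3 - <<'E'
from h import *
import pickle
a,b=pickle.load(open('c0.pkl','rb'))
cn,w,ce,sz,bx=mould(a,(300,236))
print('mould',ce,sz,'\n',bx)
h=cv2.cvtColor(cv2.GaussianBlur(a['img'],(3,3),0),cv2.COLOR_RGB2HSV)
m=biggest((h[...,1]>118)&(h[...,0]<15)&(h[...,2]>60),(390,270)); 
m[:150]=0
v,u=np.nonzero(m);print('batten px',len(u),u.min(),u.max(),v.min(),v.max())
W=plane(a,np.c_[u,v],.048)[:,:2]
r=cv2.minAreaRect((W*1000).astype(np.float32));print(r)
bp=cv2.boxPoints(r)/1000;print(bp)
# scene mould top face corners
hb=cv2.cvtColor(cv2.GaussianBlur(b['img'],(3,3),0),cv2.COLOR_RGB2HSV)
mb=biggest((hb[...,1]<62)&(hb[...,2]>115),(310,245)).astype(np.uint8)
c2=max(cv2.findContours(mb,0,1)[0],key=len)
q=cv2.approxPolyDP(cv2.convexHull(c2),6,True)[:,0];print('scene top',q.tolist())
q1=cv2.approxPolyDP(cv2.convexHull(cn[:,None]),5,True)[:,0];print('top',q1.tolist())
for p in q1:
    e=min(((tri(a,p,b,s)[1],tuple(s)) for s in q.astype(float))); print(p,e,tri(a,p,b,e[1])[0].round(4))
E
```

```text
mould [0.56076648 0.01443111] (140.50086975097656, 111.4698715209961) 
 [[ 0.47430953 -0.00937443]
 [ 0.5642869  -0.07517422]
 [ 0.6472234   0.03823664]
 [ 0.5572461   0.10403643]]
batten px 2208 291 415 160 338
((566.25439453125, 11.8336181640625), (336.3973083496094, 333.6836242675781), 64.57311248779297)
[[ 0.3433563  -0.06843726]
 [ 0.6447173  -0.21170734]
 [ 0.78915244  0.0921045 ]
 [ 0.4877915   0.23537457]]
scene top [[364, 231], [369, 261], [299, 262], [300, 231]]
top [[316, 214], [361, 246], [336, 283], [290, 250]]
[316 214] (np.float64(0.0014222482563001316), (np.float64(369.0), np.float64(261.0))) [0.6453 0.038  0.0664]
[361 246] (np.float64(0.0015109856100379625), (np.float64(300.0), np.float64(231.0))) [ 0.5583 -0.0661  0.1322]
[336 283] (np.float64(0.0005532630689750924), (np.float64(299.0), np.float64(262.0))) [ 0.4802 -0.0118 -0.0117]
[290 250] (np.float64(0.003432006609220661), (np.float64(364.0), np.float64(231.0))) [0.558  0.102  0.0662]
```

```bash
cat >> h.py <<'E'
from scipy.spatial.transform import Rotation as R
def goal(p,th):
    """shift (tool axes) and turn (5deg units) from present pose to world p, tool x at th deg, pointing down"""
    o=bot.get_obs();q=o['tool_rot'];r0=R.from_quat([q[1],q[2],q[3],q[0]])
    t=np.radians(th)/2; r1=R.from_quat([np.cos(t),np.sin(t),0,0])
    return r0.inv().apply(np.array(p)-o['eef_pos']).round(4), (np.degrees((r0.inv()*r1).as_rotvec())/5).round(2)
E
python3 - <<'E'
from h import *
import pickle
a,b=pickle.load(open('c0.pkl','rb'))
ey=np.radians(-25.4);EY=np.array([np.cos(ey),np.sin(ey)]);EX=np.array([EY[1],-EY[0]])
C0=np.array([.6336,-.1804])
h=cv2.cvtColor(cv2.GaussianBlur(a['img'],(3,3),0),cv2.COLOR_RGB2HSV)
# inner edges of batten tops: walk board->batten, saturation & V rising to batten colour
m=(h[...,1]>118)&(h[...,0]<15)&(h[...,2]>66)
v,u=np.nonzero(m);W=plane(a,np.c_[u,v],.048)[:,:2]-C0
xy=np.c_[W@EX,W@EY];k=(xy.max(1)<.04)&(xy.min(1)>-.32);xy=xy[k]
for i,n in((0,'x'),(1,'y')):
    s=xy[(xy[:,1-i]<-.03)&(xy[:,1-i]>-.28)&(abs(xy[:,i])<.04)]
    e=[];bins=np.arange(-.28,-.03,.01)
    for q in bins:
        z=s[(s[:,1-i]>=q)&(s[:,1-i]<q+.01),i]
        if len(z)>5: e.append((q,z.min(),z.max()))
    e=np.array(e);print(n,np.median(e[:,1:],0),'slope deg',np.degrees(np.polyfit(e[:,0],e[:,2],1)[0]),np.degrees(np.polyfit(e[:,0],e[:,1],1)[0]))
_,_,pc,ps,_=mould(a,(345,312),.046);d=pc-C0;print('puck',d@EX,d@EY,ps)
for p in([.52,-.2,.15],[.480,.069,.12]):print(goal(p,154.6))
E
```

```text
x [0.00240545 0.02199684] slope deg -0.33914233099712154 -0.4483616897571833
y [0.00272286 0.02252773] slope deg 0.2702800623878886 0.27619728247797853
puck -0.03383437836030076 -0.27847851389356676 (55.69791793823242, 55.152137756347656)
(array([ 0.3866, -0.2731,  0.0437]), array([-1.000e-02, -2.000e-02, -2.591e+01]))
(array([ 0.4642, -0.5337,  0.0741]), array([-1.000e-02, -2.000e-02, -2.591e+01]))
```

The mould top triangulates to 67 mm (68 expected) and its size is 140×111 mm, which fits. The inner corner is at about (0.634,-0.180), with y axis at -25.1°. The mould is at (-0.145,-0.149) in the corner frame and the puck at (-0.034,-0.278). I'll move above the start of the first push.

Call:
servo_tool([
  [[0.04, -0.028, 0.005, 0, 0, -1.4, 1], [0.08, -0.056, 0.01, 0, 0, -2.8, 1], [0.12, -0.084, 0.015, 0, 0, -4.2, 1], [0.155, -0.11, 0.02, 0, 0, -5.6, 1], [0.19, -0.137, 0.025, 0, 0, -7, 1], [0.23, -0.164, 0.03, 0, 0, -8.4, 1], [0.27, -0.19, 0.035, 0, 0, -9.8, 1], [0.31, -0.218, 0.04, 0, 0, -11.2, 1], [0.34, -0.25, 0.04, 0, 0, -12.6, 1], [0.36, -0.29, 0.04, 0, 0, -14, 1], [0.38, -0.33, 0.04, 0, 0, -15.4, 1], [0.4, -0.37, 0.04, 0, 0, -16.8, 1], [0.42, -0.41, 0.045, 0, 0, -18.2, 1], [0.435, -0.45, 0.05, 0, 0, -19.6, 1], [0.45, -0.49, 0.055, 0, 0, -21, 1], [0.464, -0.534, 0.06, 0, 0, -22.4, 1], [0.464, -0.534, 0.07, 0, 0, -23.8, 1], [0.464, -0.534, 0.074, 0, 0, -25.2, 1], [0.464, -0.534, 0.074, 0, 0, -25.97, 1], [0.464, -0.534, 0.074, 0, 0, -25.97, 1]],
])

```text
t: 1.77
eef_pos: [0.4791, 0.0704, 0.1195]
tool_rot: [-0.001, 0.214, 0.977, 0.0]
contact_force: [-0.3, -0.9, -0.5]
gripper_width: 1.003
grasp_force: 0.0
```

```bash
cat >> h.py <<'E'
ye=np.radians(-25.1);EY=np.array([np.cos(ye),np.sin(ye)]);EX=np.array([EY[1],-EY[0]]);C=np.array([.634,-.1805])
def cf(p): d=np.array(p)[...,:2]-C; return np.stack([d@EX,d@EY],-1)
def wf(x,y,z): return np.r_[C+x*EX+y*EY,z]
E
python3 - <<'E'
from h import *
o=bot.get_obs();print(o['t'],o['eef_pos'],cf(o['eef_pos']),o['q'].round(2) if hasattr(o['q'],'round') else o['q'],o['contact_force'])
for p in(wf(-.16,-.25,.12),wf(-.16,-.25,.026),wf(-.16,-.121,.026)):print(goal(p,154.9))
E
```

```text
1.7667 [0.47909308 0.07036281 0.11952966] [-0.16146211 -0.24669473] [ 0.33  0.34 -0.71  2.04  0.29  0.86  0.59] [-0.33205948 -0.85894048 -0.50253098]
(array([ 0.0033, -0.0014, -0.0005]), array([-0.  , -0.02,  0.07]))
(array([ 0.0031, -0.0014,  0.0935]), array([-0.  , -0.02,  0.07]))
(array([-0.1258, -0.0022,  0.0933]), array([-0.  , -0.02,  0.07]))
```

Call:
servo_tool([
  [[0.004, -0.001, 0.03, 0, 0, 0, 1], [0.004, -0.001, 0.06, 0, 0, 0, 1], [0.004, -0.001, 0.08, 0, 0, 0, 1], [0.004, -0.001, 0.093, 0, 0, 0, 1], [0.004, -0.001, 0.093, 0, 0, 0, 1], [-0.002, -0.001, 0.093, 0, 0, 0, 1], [-0.008, -0.001, 0.093, 0, 0, 0, 1], [-0.014, -0.001, 0.093, 0, 0, 0, 1], [-0.02, -0.001, 0.093, 0, 0, 0, 1], [-0.026, -0.001, 0.093, 0, 0, 0, 1], [-0.032, -0.001, 0.093, 0, 0, 0, 1], [-0.038, -0.001, 0.093, 0, 0, 0, 1], [-0.044, -0.001, 0.093, 0, 0, 0, 1], [-0.05, -0.001, 0.093, 0, 0, 0, 1], [-0.056, -0.001, 0.093, 0, 0, 0, 1], [-0.062, -0.001, 0.093, 0, 0, 0, 1], [-0.068, -0.001, 0.093, 0, 0, 0, 1], [-0.074, -0.001, 0.093, 0, 0, 0, 1], [-0.08, -0.001, 0.093, 0, 0, 0, 1], [-0.08, -0.001, 0.093, 0, 0, 0, 1]],
])

```text
t: 3.43
eef_pos: [0.5535, 0.0329, 0.0272]
tool_rot: [0.0, 0.218, 0.976, 0.0]
contact_force: [0.2, 0.5, 0.7]
gripper_width: 1.002
grasp_force: 0.0
```

```bash
python3 - <<'E'
from h import *
o=bot.get_obs();print(o['t'],o['eef_pos'],cf(o['eef_pos']),o['contact_force'])
a=cam('top');b=cam('scene');o=np.hstack([a['img'][120:360,220:440],b['img'][170:410,200:460]])
cv2.imwrite('pics/p1.png',cv2.cvtColor(cv2.convertScaleAbs(cv2.resize(o,None,fx=1.6,fy=1.6),alpha=1.4),cv2.COLOR_RGB2BGR))
E
```

```text
3.4333 [0.55346654 0.03294451 0.02722235] [-0.15912644 -0.16347163] [0.21006828 0.53368192 0.71258462]
```

View pics/p1.png

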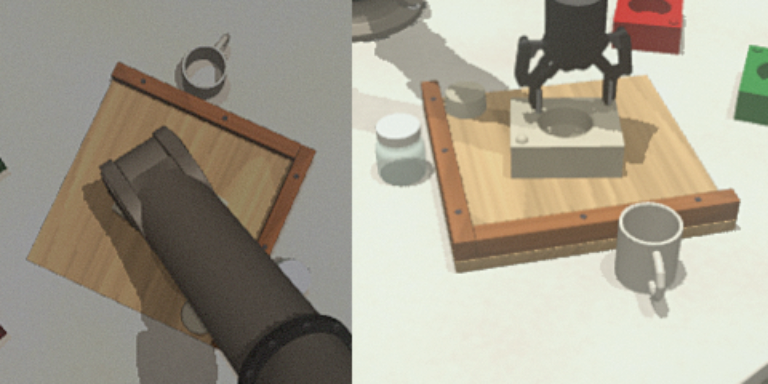

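Both fingers are flat on the long side and the mould has squared up. The puck, jar and mug are untouched. I'll carry on to the second batten.

Call:
servo_tool([
  [[-0.006, 0, 0, 0, 0, 0, 1], [-0.012, 0, 0, 0, 0, 0, 1], [-0.018, 0, 0, 0, 0, 0, 1], [-0.024, 0, 0, 0, 0, 0, 1], [-0.029, 0, 0, 0, 0, 0, 1], [-0.033, 0, 0, 0, 0, 0, 1], [-0.036, 0, 0, 0, 0, 0, 1], [-0.039, 0, 0, 0, 0, 0, 1], [-0.041, 0, 0, 0, 0, 0, 1]],
])

```text
t: 4.28
eef_pos: [0.5895, 0.0161, 0.0272]
tool_rot: [-0.0, 0.218, 0.976, 0.0]
contact_force: [0.4, 0.2, 0.3]
gripper_width: 1.0
grasp_force: 0.0
```

```bash
python3 - <<'E'
from h import *
o=bot.get_obs();print(o['t'],cf(o['eef_pos']),o['contact_force'])
E
```

```text
4.2833 [-0.15914423 -0.12368468] [0.36489371 0.17865837 0.34110207]
```

Call:
servo_tool([
  [[-0.002, 0, 0, 0, 0, 0, 1], [-0.004, 0, 0, 0, 0, 0, 1], [-0.005, 0, 0, 0, 0, 0, 1]],
])

```text
t: 4.53
eef_pos: [0.594, 0.014, 0.0273]
tool_rot: [0.0, 0.218, 0.976, -0.0]
contact_force: [-0.4, 0.3, 0.4]
gripper_width: 1.003
grasp_force: 0.0
```

Call:
servo_tool([
  [[-0.001, 0, 0, 0, 0, 0, 1], [-0.002, 0, 0, 0, 0, 0, 1], [-0.002, 0, 0, 0, 0, 0, 1]],
])

```text
t: 4.78
eef_pos: [0.5957, 0.0132, 0.0272]
tool_rot: [0.0, 0.218, 0.976, -0.0]
contact_force: [0.3, -0.2, 0.1]
gripper_width: 1.0
grasp_force: 0.0
```

Call:
servo_tool([
  [[-0.001, 0, 0, 0, 0, 0, 1], [-0.002, 0, 0, 0, 0, 0, 1], [-0.003, 0, 0, 0, 0, 0, 1]],
])

```text
t: 5.03
eef_pos: [0.5983, 0.012, 0.0272]
tool_rot: [-0.0, 0.217, 0.976, -0.0]
contact_force: [-0.5, -0.3, 0.3]
gripper_width: 0.996
grasp_force: 0.0
```

```bash
python3 - <<'E'
from h import *
o=bot.get_obs();print(o['t'],cf(o['eef_pos']),o['contact_force'])
b=cam('scene');o=b['img'][200:350,230:450]
cv2.imwrite('pics/p2.png',cv2.cvtColor(cv2.convertScaleAbs(cv2.resize(o,None,fx=3.5,fy=3.5),alpha=1.3),cv2.COLOR_RGB2BGR))
E
```

```text
5.0333 [-0.15915532 -0.11395331] [-0.47492307 -0.25997346  0.27763884]
```

View pics/p2.png

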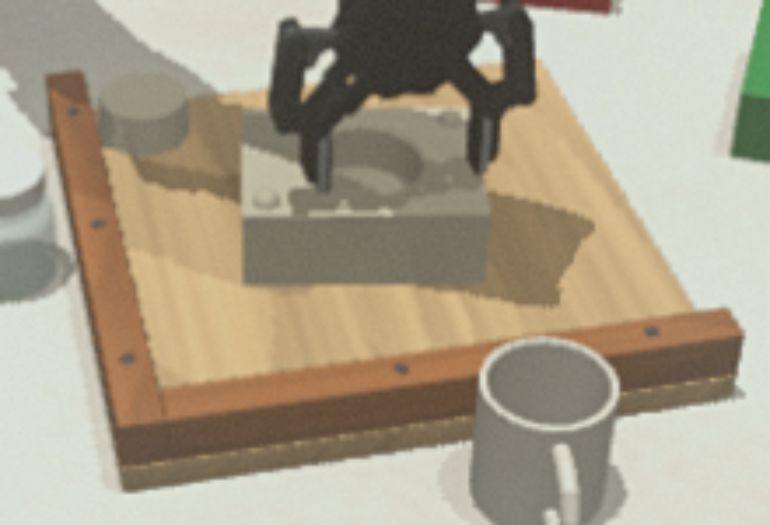

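The picture shows the mould still at its starting pixels (top corners (300,232) and (369,261)). The fingertips, at about (322,254) and (368,249), hang over its top, so they passed above it without touching. The true tip height needs measuring.

```bash
python3 - <<'E'
from h import *
b=cam('scene');a=cam('top');w=cam('wrist');o=bot.get_obs()
print(o['eef_pos'],o['q'],o['gripper_width'],w['pose'].round(3))
y=o['tool_rot'];r=R.from_quat([y[1],y[2],y[3],y[0]]).as_matrix()
print('tool y',r[:,1])
for px in((322.3,254.3),(367.7,248.6)):
    for z in (.027,.04,.06,.068,.08,.1,.12): 
        p=plane(b,px,z)[0]; print(px,z,p.round(3),((p-o['eef_pos'])@r).round(3))
save(w,'w1.png')
t=a['img'][120:330,230:440];cv2.imwrite('pics/p3.png',cv2.cvtColor(cv2.convertScaleAbs(np.hstack([cv2.resize(t,(480,480)),w['img'][:, ::2]]),alpha=1.4),cv2.COLOR_RGB2BGR))
E
```

```text
[0.59828163 0.01195687 0.02719638] [ 0.30855241  0.62553726 -0.58118094  1.84026705  0.45861156  0.81270204
  0.62421109] 1.002936892419108 [[ 0.425  0.87   0.249  0.535]
 [ 0.905 -0.409 -0.116  0.041]
 [ 0.     0.275 -0.962  0.207]
 [ 0.     0.     0.     1.   ]]
tool y [ 4.24666177e-01  9.05350009e-01 -9.96743039e-06]
(322.3, 254.3) 0.027 [0.53  0.013 0.027] [ 0.062 -0.028  0.   ]
(322.3, 254.3) 0.04 [0.544 0.002 0.04 ] [ 0.045 -0.032 -0.013]
(322.3, 254.3) 0.06 [ 0.566 -0.015  0.06 ] [ 0.018 -0.039 -0.033]
(322.3, 254.3) 0.068 [ 0.574 -0.022  0.068] [ 0.007 -0.041 -0.041]
(322.3, 254.3) 0.08 [ 0.587 -0.033  0.08 ] [-0.009 -0.045 -0.053]
(322.3, 254.3) 0.1 [ 0.609 -0.05   0.1  ] [-0.036 -0.052 -0.073]
(322.3, 254.3) 0.12 [ 0.631 -0.068  0.12 ] [-0.063 -0.059 -0.093]
(367.7, 248.6) 0.027 [0.572 0.105 0.027] [0.063 0.074 0.   ]
(367.7, 248.6) 0.04 [0.586 0.092 0.04 ] [ 0.045  0.067 -0.013]
(367.7, 248.6) 0.06 [0.606 0.072 0.06 ] [ 0.018  0.057 -0.033]
(367.7, 248.6) 0.068 [0.614 0.064 0.068] [ 0.008  0.054 -0.041]
(367.7, 248.6) 0.08 [0.626 0.052 0.08 ] [-0.009  0.048 -0.053]
(367.7, 248.6) 0.1 [0.647 0.031 0.1  ] [-0.036  0.038 -0.073]
(367.7, 248.6) 0.12 [0.667 0.011 0.12 ] [-0.063  0.028 -0.093]
```

View pics/p3.png

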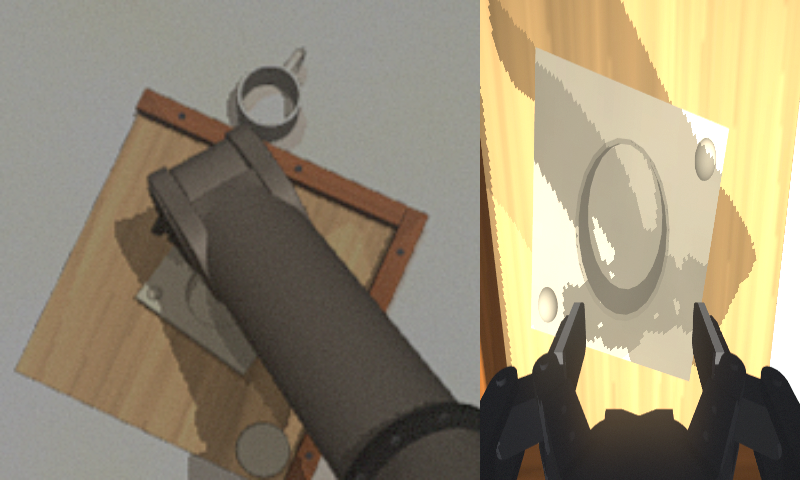

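The two tip rays are symmetric about the tool at z≈0.075, where the state implies about 0.04. I'll check this with the wrist camera, using the mould's known size.

```bash
python3 - <<'E'
from h import *
w=cam('wrist');o=bot.get_obs()
g=cv2.cvtColor(w['img'],cv2.COLOR_RGB2GRAY)
# corners in displayed half-width panel: (536,48),(728,128),(531,328),(690,380) -> u=(x-480)*2
px=np.array([[(536-480)*2,48],[(728-480)*2,128],[(690-480)*2,380],[(531-480)*2,328]],float)
for z in(.108,.068,.048,.033,.018):
    p=plane(w,px,z);print(z,[round(1000*np.linalg.norm(p[i]-p[(i+1)%4])) for i in range(4)],p[:,:2].mean(0).round(3),p[:,:2].round(3).tolist())
print(w['K'][0],w['k1'])
# link geometry check: start reading and camera-to-tcp
q=o['tool_rot'];r=R.from_quat([q[1],q[2],q[3],q[0]]).as_matrix()
print('cam in tool',r.T@(w['pose'][:3,3]-o['eef_pos']))
E
```

```text
0.108 [99, 78, 101, 79] [0.555 0.022] [[0.494, 0.005], [0.552, 0.085], [0.616, 0.04], [0.557, -0.042]]
0.068 [139, 110, 141, 110] [0.562 0.014] [[0.477, -0.01], [0.559, 0.103], [0.648, 0.039], [0.566, -0.075]]
0.048 [159, 125, 161, 126] [0.566 0.01 ] [[0.469, -0.017], [0.562, 0.111], [0.665, 0.039], [0.57, -0.092]]
0.033 [174, 137, 176, 138] [0.569 0.007] [[0.462, -0.023], [0.565, 0.118], [0.677, 0.039], [0.573, -0.104]]
0.018 [189, 149, 192, 150] [0.572 0.004] [[0.456, -0.028], [0.567, 0.125], [0.689, 0.038], [0.577, -0.117]]
[360.66046904   0.         317.26551273] 0.006552767944371961
cam in tool [ 0.06943726 -0.00042063 -0.18021799]
```

The wrist camera sizes the mould exactly (139×110 mm at z = 0.068), so the arm pose is right. Both views put the real open fingertips at about 0.075–0.079, i.e. about 50 mm above the reported TCP rather than 13 mm. I will trust the measured tip height: back up, then go down lower in free space while watching the force.

Call:
servo_tool([
  [[0, 0, -0.02, 0, 0, 0, 1], [0.02, 0, -0.025, 0, 0, 0, 1], [0.05, 0, -0.025, 0, 0, 0, 1], [0.08, 0, -0.025, 0, 0, 0, 1], [0.11, 0, -0.025, 0, 0, 0, 1], [0.137, 0, -0.025, 0, 0, 0, 1], [0.137, 0, 0, 0, 0, 0, 1], [0.137, 0, 0.02, 0, 0, 0, 1], [0.137, 0, 0.03, 0, 0, 0, 1], [0.137, 0, 0.03, 0, 0, 0, 1], [0.137, 0, 0.03, 0, 0, 0, 1]],
])

```text
t: 6.2
eef_pos: [0.4743, 0.0703, -0.0028]
tool_rot: [-0.0, 0.217, 0.976, -0.0]
contact_force: [0.1, -0.4, 0.4]
gripper_width: 0.997
grasp_force: 0.0
```

```bash
python3 - <<'E'
from h import *
b=cam('scene');w=cam('wrist');o=bot.get_obs()
print(o['t'],o['eef_pos'],cf(o['eef_pos']),o['contact_force'])
t=cv2.resize(b['img'][190:290,230:400],(765,450));t=np.hstack([t[:, :540],cv2.resize(w['img'][240:,:],(260,450))])
cv2.imwrite('pics/p4.png',cv2.cvtColor(cv2.convertScaleAbs(t,alpha=1.3),cv2.COLOR_RGB2BGR))
E
```

```text
6.3 [ 0.47515475  0.070365   -0.002031  ] [-0.15979345 -0.25026209] [0.1921066  0.43097015 0.05012403]
```

View pics/p4.png

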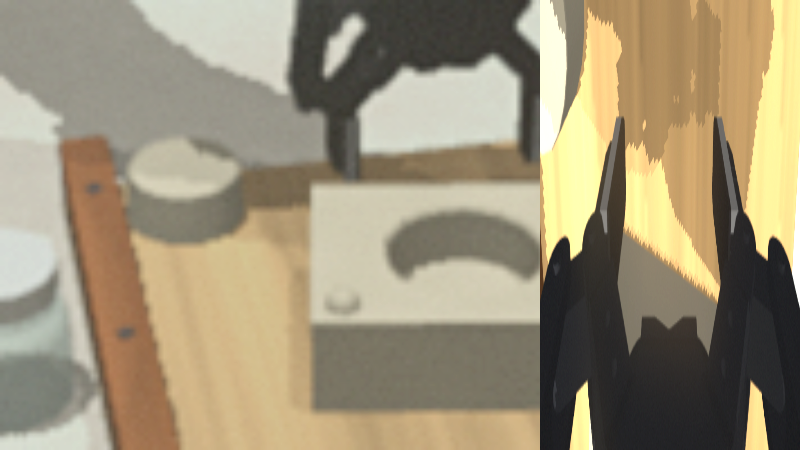

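No contact with the TCP reading below the board top, so the offset is confirmed; the tips are at about 0.046. The left finger clears the puck. I'll go down 13 mm more and push.

Call:
servo_tool([
  [[0, 0, 0.007, 0, 0, 0, 1], [0, 0, 0.013, 0, 0, 0, 1], [-0.006, 0, 0.013, 0, 0, 0, 1], [-0.012, 0, 0.013, 0, 0, 0, 1], [-0.018, 0, 0.013, 0, 0, 0, 1], [-0.023, 0, 0.013, 0, 0, 0, 1], [-0.028, 0, 0.013, 0, 0, 0, 1], [-0.033, 0, 0.013, 0, 0, 0, 1], [-0.038, 0, 0.013, 0, 0, 0, 1], [-0.043, 0, 0.013, 0, 0, 0, 1], [-0.048, 0, 0.013, 0, 0, 0, 1]],
])

```text
t: 7.22
eef_pos: [0.5152, 0.0493, -0.0163]
tool_rot: [-0.002, 0.218, 0.976, -0.001]
contact_force: [-7.4, 1.1, 4.5]
gripper_width: 1.002
grasp_force: 3.3
```

```bash
python3 - <<'E'
from h import *
b=cam('scene');o=bot.get_obs()
print(o['t'],cf(o['eef_pos']),o['eef_pos'][2],o['contact_force'])
t=cv2.resize(b['img'][190:345,230:440],(735,543))
cv2.imwrite('pics/p5.png',cv2.cvtColor(cv2.convertScaleAbs(t,alpha=1.3),cv2.COLOR_RGB2BGR))
E
```

```text
7.2667 [-0.157716   -0.20358328] -0.01626802494264227 [-3.25973805 -0.58252406 -0.07516004]
```

View pics/p5.png

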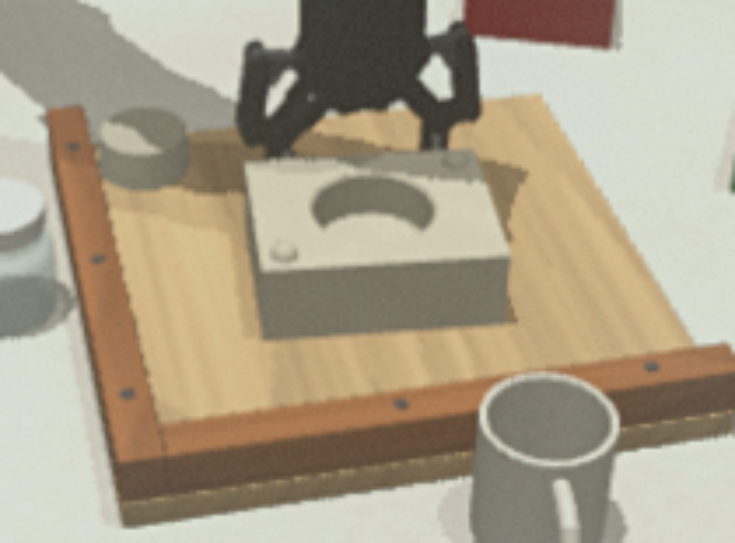

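Now it really pushes: 7 N at contact, and the mould is moving and squaring up. The puck is undisturbed. I'll continue.

Call:
servo_tool([
  [[-0.005, 0, 0, 0, 0, 0, 1], [-0.01, 0, 0, 0, 0, 0, 1], [-0.015, 0, 0, 0, 0, 0, 1], [-0.02, 0, 0, 0, 0, 0, 1], [-0.025, 0, 0, 0, 0, 0, 1], [-0.03, 0, 0, 0, 0, 0, 1], [-0.035, 0, 0, 0, 0, 0, 1], [-0.04, 0, 0, 0, 0, 0, 1], [-0.045, 0, 0, 0, 0, 0, 1], [-0.05, 0, 0, 0, 0, 0, 1], [-0.055, 0, 0, 0, 0, 0, 1], [-0.06, 0, 0, 0, 0, 0, 1], [-0.065, 0, 0, 0, 0, 0, 1], [-0.069, 0, 0, 0, 0, 0, 1], [-0.073, 0, 0, 0, 0, 0, 1], [-0.075, 0, 0, 0, 0, 0, 1]],
])

```text
t: 8.6
eef_pos: [0.5849, 0.0181, -0.0162]
tool_rot: [-0.001, 0.217, 0.976, -0.0]
contact_force: [-3.4, 2.3, -1.0]
gripper_width: 0.996
grasp_force: 2.4
```

Call:
servo_tool([
  [[-0.002, 0, 0, 0, 0, 0, 1], [-0.004, 0, 0, 0, 0, 0, 1], [-0.005, 0, 0, 0, 0, 0, 1]],
])

```text
t: 8.85
eef_pos: [0.59, 0.0157, -0.0161]
tool_rot: [-0.0, 0.217, 0.976, -0.0]
contact_force: [-3.2, 1.6, -2.7]
gripper_width: 1.002
grasp_force: 1.8
```

```bash
python3 - <<'E'
from h import *
o=bot.get_obs()
print(o['t'],cf(o['eef_pos']),o['eef_pos'][2],o['contact_force'])
E
```

```text
8.85 [-0.1590241  -0.12308941] -0.016106238612343934 [-3.16309204  1.64985042 -2.69159855]
```

Call:
servo_tool([
  [[-0.001, 0, 0, 0, 0, 0, 1], [-0.002, 0, 0, 0, 0, 0, 1], [-0.003, 0, 0, 0, 0, 0, 1]],
])

```text
t: 9.1
eef_pos: [0.5928, 0.0144, -0.0159]
tool_rot: [-0.0, 0.217, 0.976, -0.0]
contact_force: [-3.2, 1.4, -2.6]
gripper_width: 1.001
grasp_force: 1.7
```

Call:
servo_tool([
  [[-0.001, 0, 0, 0, 0, 0, 1], [-0.002, 0, 0, 0, 0, 0, 1], [-0.002, 0, 0, 0, 0, 0, 1]],
])

```text
t: 9.35
eef_pos: [0.5934, 0.0141, -0.0159]
tool_rot: [-0.001, 0.217, 0.976, -0.0]
contact_force: [-8.3, 2.1, 1.8]
gripper_width: 1.002
grasp_force: 3.8
```

Call:
servo_tool([
  [[-0.001, 0, 0, 0, 0, 0, 1], [-0.002, 0, 0, 0, 0, 0, 1], [-0.003, 0, 0, 0, 0, 0, 1], [-0.003, 0, 0, 0, 0, 0, 1]],
])

```text
t: 9.68
eef_pos: [0.593, 0.014, -0.016]
tool_rot: [-0.004, 0.217, 0.976, -0.001]
contact_force: [-15.7, 3.8, 8.4]
gripper_width: 1.004
grasp_force: 8.3
```

Call:
servo_tool([
  [[0.006, 0, 0, 0, 0, 0, 1], [0.02, 0, 0, 0, 0, 0, 0.6], [0.035, 0, -0.03, 0, 0, 0, 0.5], [0.035, 0, -0.07, 0, 0, 0, 0.5], [0.035, 0, -0.1, 0, 0, 0, 0.5], [0.035, 0, -0.1, 0, 0, 0, 0.5]],
])

```text
t: 10.18
eef_pos: [0.5718, 0.0281, 0.0915]
tool_rot: [0.007, 0.218, 0.976, 0.002]
contact_force: [-0.2, 0.2, -0.5]
gripper_width: 0.505
grasp_force: 0.0
```

```bash
python3 - <<'E'
from h import *
o=bot.get_obs()
print(o['t'],cf(o['eef_pos']),o['eef_pos'],o['gripper_width'],o['contact_force'])
b=cam('scene');w=cam('wrist')
hb=cv2.cvtColor(cv2.GaussianBlur(b['img'],(3,3),0),cv2.COLOR_RGB2HSV)
print(hb[275,300:380:10])
save(w,'w5.png')
save(b,'s5.png')
t=np.hstack([cv2.resize(w['img'],(400,300)),cv2.resize(b['img'][190:345,230:440],(400,300))])
cv2.imwrite('pics/p6.png',cv2.cvtColor(t,cv2.COLOR_RGB2BGR))
print(goal(wf(-.25,-.055,.085),64.9))
E
```

```text
10.1833 [-0.16253575 -0.14484148] [0.57178365 0.02812898 0.09145965] 0.5050480282004284 [-0.15508164  0.24417348 -0.45356288]
[[ 18  91 159]
 [ 22  51  90]
 [ 25  35 160]
 [ 24  38 160]
 [ 24  39 136]
 [ 24  38 163]
 [ 24  44 111]
 [ 25  36 154]]
(array([-0.0922,  0.0901,  0.0023]), array([ 0.07,  0.03, 17.98]))
```

View pics/p6.png

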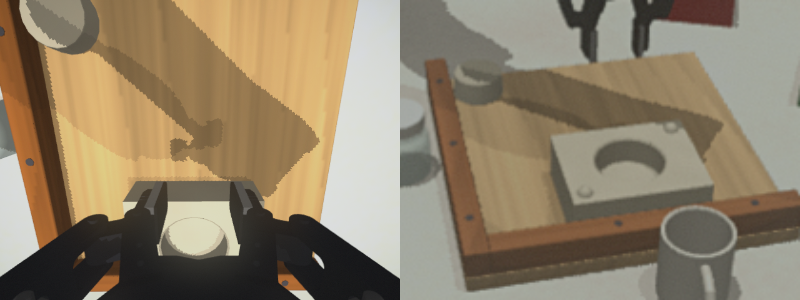

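The mould is flush on the second batten, with the batten's face hidden along the whole long side. Next I go to its free short side for the push along the batten, fingers at half opening to stay clear of the batten.

Call:
servo_tool([
  [[-0.01, 0.02, 0, 0, 0, 1.4, 0.5], [-0.02, 0.04, 0, 0, 0, 2.8, 0.5], [-0.03, 0.06, 0, 0, 0, 4.2, 0.5], [-0.04, 0.08, 0, 0, 0, 5.6, 0.5], [-0.05, 0.1, 0, 0, 0, 7, 0.5], [-0.06, 0.1, 0, 0, 0, 8.4, 0.5], [-0.07, 0.1, 0, 0, 0, 9.8, 0.5], [-0.08, 0.1, 0, 0, 0, 11.2, 0.5], [-0.09, 0.1, 0, 0, 0, 12.6, 0.5], [-0.092, 0.1, 0, 0, 0, 14, 0.5], [-0.092, 0.1, 0, 0, 0, 15.4, 0.5], [-0.092, 0.1, 0, 0, 0, 16.8, 0.5], [-0.092, 0.1, 0, 0, 0, 18, 0.5], [-0.092, 0.1, 0, 0, 0, 18, 0.5], [-0.092, 0.1, 0, 0, 0, 18, 0.5]],
])

```text
t: 11.53
eef_pos: [0.6913, 0.0783, 0.0831]
tool_rot: [0.0, 0.843, 0.538, -0.001]
contact_force: [0.3, 0.5, 0.1]
gripper_width: 0.5
grasp_force: 0.0
```

```bash
python3 - <<'E'
from h import *
o=bot.get_obs()
print(o['t'],cf(o['eef_pos']),o['eef_pos'],o['q'],o['contact_force'])
w=cam('wrist');save(w,'w6.png')
b=cam('scene')
# mould front-top edge corners in crop p6: right panel x-400 -> *210/400+230, y*155/300+190
for p in((566,222),(714,190),(553,145),(694,118)): print(cf(plane(b,((p[0]-400)*210/400+230,p[1]*155/300+190),.068)[0]))
print(goal(wf(-.265,-.055,.085),64.9),goal(wf(-.265,-.055,-.012),64.9))
E
```

```text
11.5333 [-0.25870507 -0.05791908] [0.69129283 0.07834448 0.08310932] [-0.03915811  0.63028863 -0.24140641  1.57791297  0.17457748  0.95566303
 -0.77240331] [0.31591429 0.48239966 0.14214112]
[-0.07453058  0.02494817]
[-0.22439654  0.01021883]
[-0.08710247 -0.09150579]
[-0.24342575 -0.10668179]
(array([ 0.0061,  0.0029, -0.0015]), array([-0.  ,  0.01,  0.03])) (array([0.0062, 0.0029, 0.0955]), array([-0.  ,  0.01,  0.03]))
```

Call:
servo_tool([
  [[0.015, 0.003, 0, 0, 0, 0, 0.5], [0.031, 0.003, 0, 0, 0, 0, 0.5], [0.031, 0.003, 0.03, 0, 0, 0, 0.5], [0.031, 0.003, 0.06, 0, 0, 0, 0.5], [0.031, 0.003, 0.085, 0, 0, 0, 0.5], [0.031, 0.003, 0.095, 0, 0, 0, 0.5], [0.031, 0.003, 0.095, 0, 0, 0, 0.5]],
])

```text
t: 12.22
eef_pos: [0.705, 0.1059, -0.0141]
tool_rot: [-0.001, 0.844, 0.537, -0.002]
contact_force: [0.3, 0.3, -0.0]
gripper_width: 0.503
grasp_force: 0.0
```

Call:
servo_tool([
  [[-0.005, 0, 0, 0, 0, 0, 0.5], [-0.01, 0, 0, 0, 0, 0, 0.5], [-0.015, 0, 0, 0, 0, 0, 0.5], [-0.02, 0, 0, 0, 0, 0, 0.5], [-0.025, 0, 0, 0, 0, 0, 0.5], [-0.03, 0, 0, 0, 0, 0, 0.5], [-0.035, 0, 0, 0, 0, 0, 0.5], [-0.04, 0, 0, 0, 0, 0, 0.5], [-0.045, 0, 0, 0, 0, 0, 0.5], [-0.05, 0, 0, 0, 0, 0, 0.5], [-0.055, 0, 0, 0, 0, 0, 0.5], [-0.06, 0, 0, 0, 0, 0, 0.5], [-0.065, 0, 0, 0, 0, 0, 0.5], [-0.07, 0, 0, 0, 0, 0, 0.5], [-0.075, 0, 0, 0, 0, 0, 0.5], [-0.08, 0, 0, 0, 0, 0, 0.5]],
])

```text
t: 13.55
eef_pos: [0.6733, 0.0331, -0.0107]
tool_rot: [-0.0, 0.844, 0.537, 0.0]
contact_force: [2.0, 3.8, -1.7]
gripper_width: 0.499
grasp_force: 0.0
```

```bash
python3 - <<'E'
from h import *
o=bot.get_obs()
print(o['t'],cf(o['eef_pos']),o['eef_pos'],o['contact_force'],o['tool_rot'])
E
```

```text
13.55 [-0.21014374 -0.05501193] [ 0.67332576  0.03313565 -0.01068789] [ 2.01682888  3.78864434 -1.65133273] [-8.18496988e-05  8.43877398e-01  5.36535977e-01  2.75982649e-04]
```

Call:
servo_tool([
  [[-0.005, 0, 0, 0, 0, 0, 0.5], [-0.01, 0, 0, 0, 0, 0, 0.5], [-0.015, 0, 0, 0, 0, 0, 0.5], [-0.02, 0, 0, 0, 0, 0, 0.5], [-0.025, 0, 0, 0, 0, 0, 0.5], [-0.03, 0, 0, 0, 0, 0, 0.5], [-0.035, 0, 0, 0, 0, 0, 0.5], [-0.04, 0, 0, 0, 0, 0, 0.5], [-0.045, 0, 0, 0, 0, 0, 0.5], [-0.05, 0, 0, 0, 0, 0, 0.5], [-0.054, 0, 0, 0, 0, 0, 0.5], [-0.057, 0, 0, 0, 0, 0, 0.5]],
])

```text
t: 14.55
eef_pos: [0.6495, -0.018, -0.0106]
tool_rot: [-0.0, 0.844, 0.536, 0.001]
contact_force: [6.3, 9.7, -2.5]
gripper_width: 0.5
grasp_force: 0.0
```

Call:
servo_tool([
  [[-0.002, 0, 0, 0, 0, 0, 0.5], [-0.003, 0, 0, 0, 0, 0, 0.5], [-0.004, 0, 0, 0, 0, 0, 0.5]],
])

```text
t: 14.8
eef_pos: [0.6496, -0.018, -0.0101]
tool_rot: [-0.001, 0.843, 0.537, 0.003]
contact_force: [7.2, 13.8, -2.0]
gripper_width: 0.501
grasp_force: 0.0
```

```bash
python3 - <<'E'
from h import *
o=bot.get_obs()
print(o['t'],cf(o['eef_pos']),o['eef_pos'],o['contact_force'],o['tool_rot'])
E
```

```text
14.8 [-0.15377416 -0.05483539] [ 0.64957369 -0.01798578 -0.01012686] [ 7.23706384 13.82164198 -1.9592483 ] [-7.85163849e-04  8.43353501e-01  5.37349578e-01  3.11241090e-03]
```

Call:
servo_tool([
  [[-0.002, 0, 0, 0, 0, 0, 0.5], [-0.004, 0, 0, 0, 0, 0, 0.5], [-0.006, 0, 0, 0, 0, 0, 0.5], [-0.006, 0, 0, 0, 0, 0, 0.5]],
])

```text
t: 15.13
eef_pos: [0.6497, -0.0181, -0.0088]
tool_rot: [-0.002, 0.843, 0.539, 0.007]
contact_force: [10.1, 21.2, -1.0]
gripper_width: 0.502
grasp_force: 0.0
```

Call:
servo_tool([
  [[0.012, 0, 0, 0, 0, 0, 0.5], [0.03, 0, 0, 0, 0, 0, 0.5], [0.04, 0, -0.04, 0, 0, 0, 0.5], [0.04, 0, -0.08, 0, 0, 0, 0.5], [0.04, 0, -0.12, 0, 0, 0, 0.5], [0.06, 0, -0.16, 0, 0, 0, 0.5], [0.1, 0, -0.16, 0, 0, 0, 0.5], [0.14, 0, -0.16, 0, 0, 0, 0.5], [0.18, 0, -0.16, 0, 0, 0, 0.5], [0.22, 0, -0.16, 0, 0, 0, 0.5], [0.25, 0, -0.16, 0, 0, 0, 0.5], [0.25, 0, -0.16, 0, 0, 0, 0.5]],
])

```text
t: 16.13
eef_pos: [0.7503, 0.2061, 0.1478]
tool_rot: [-0.002, 0.842, 0.539, -0.0]
contact_force: [-1.4, 1.2, 1.1]
gripper_width: 0.499
grasp_force: 0.0
```

```bash
python3 - <<'E'
from h import *
o=bot.get_obs();print(o['t'],cf(o['eef_pos']),o['eef_pos'],o['contact_force'])
a=cam('top');b=cam('scene')
h=cv2.cvtColor(cv2.GaussianBlur(a['img'],(3,3),0),cv2.COLOR_RGB2HSV)
import pickle;pickle.dump((a,b),open('c6.pkl','wb'))
A0,_=pickle.load(open('c0.pkl','rb'))
K=a['K']
# seed: project expected mould centre side point
p=np.linalg.inv(a['pose'])@np.r_[wf(-.12,-.055,.068),1];s=(int(K[0,0]*p[0]/p[2]+K[0,2]),int(K[1,1]*p[1]/p[2]+K[1,2]));print(s)
cn,w,ce,sz,bx=mould(a,s);print(cf(ce),sz,cf(bx))
for c in(A0,a):
    _,_,pc,ps,_=mould(c,(345,312),.046);print('puck',cf(pc),ps)
t=np.hstack([cv2.resize(a['img'][140:350,225:435],(400,400),interpolation=2),cv2.resize(b['img'][190:400,210:420],(400,400),interpolation=2)])
cv2.imwrite('pics/p7.png',cv2.cvtColor(cv2.convertScaleAbs(t,alpha=1.3),cv2.COLOR_RGB2BGR))
E
```

```text
16.1333 [-0.39940484 -0.05865239] [0.75031353 0.20606887 0.14776064] [-1.44463422  1.22186323  1.05364741]
(351, 217)
[-0.07176111 -0.05465724] (140.67245483398438, 111.01211547851562) [[-0.00142988 -0.11016966]
 [-0.00141988  0.00084249]
 [-0.14209236  0.0008552 ]
 [-0.14210235 -0.11015695]]
puck [-0.0352129  -0.27870219] (55.69791793823242, 55.152137756347656)
puck [-0.03250915 -0.27298491] (54.74174499511719, 43.68401336669922)
```

View pics/p7.png

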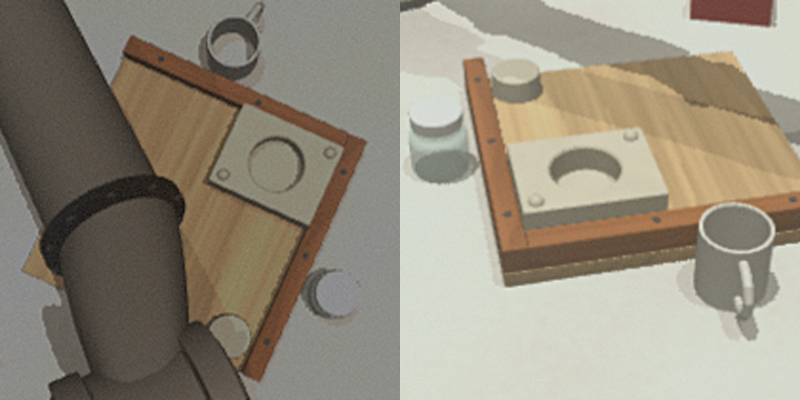

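The top and scene views show the mould flush in the corner: (-0.072,-0.055) in the corner frame, square to within measurement. The push along the first batten axis ended at a hard stop, 23 N with no motion. The puck, jar and mug stand where they did, and the fingers are clear.

```bash
python3 -c "
from station import bot
print(bot.hand_in())"
```

```text
the job is handed in; nothing more can be done
None
```

The job is handed in at about 16 s of the 51 s allowed (no verdict was returned): the mould lies square in the corner, against both battens within the roughly 2 mm the cameras can resolve, with the puck, jar and mug unmoved as far as the views show (the puck was partly hidden by the arm in the last one) and the fingers clear.

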